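# Push the amplifier block home in the fitting jig

## Robot

A 6-joint arm with a two-finger parallel gripper is mounted at the origin on the work surface. World frame = base frame: x ahead of the robot, y to its left, z up, the work surface at z = 0. Lengths are in m, angles in degrees, forces in N, time in s.
With the tool pointing down it reaches from about 0.275 to 1 m from the base axis. Payload 8.4 kg.
Tool frame: the origin (TCP) lies midway between the tips of the shut fingers; the grasp point (between the pads) lies 19 mm behind it; z points along the fingers, y is the line along which they close (so a half turn about z gives the same grasp; the last joint's range is limited). The gripper opens to 85 mm and grips with 20 to 120 N. Pads are 22 mm wide; open, the fingers measure 114 mm over their backs; the gripper's body (76 mm by 85 mm) begins 54 mm behind the grasp point. The pads swing forward as they close: fully open they stand 13 mm farther back than shut.
Start: joints at [-73.648, 20.225, 93.587, -0, 66.188, -0.138], TCP at [0.177, -0.599, 0.231] pointing down, gripper open.
Joint ranges: [-150.9, 150.9], [-52.94, 120.26], [3.33, 152.33], [-74.26, 254.26], [0, 154.13], [-172.89, 172.89]. Speed limits (degrees/s): [127.2, 127.2, 159.86, 180, 180, 180].

## Interface

Orientations are given as a 3x3 rotation matrix whose columns are the frame's x, y, z axes.
In Python, from cell import manip, eyes, ticket, monitor gives the robot as it stands. The module is installed in compiled form; this text tells all that it offers. Calls block until the motion is done:
- manip.move_ptp(position, orientation): joint-space move of the TCP to a pose.
- manip.servo_line(position, ori=None, vel=0.15): straight line of the TCP; ori=None keeps the orientation; vel is the mean speed in m/s.
- manip.move_j(angles): joint-space move.
- manip.gripper_to(opening, strength=None): opening from 0.0 (shut) to 1.0 (fully open); strength is the grip in N (None keeps the last); returns when the fingers have stopped.
- manip.hold(seconds).
- manip.inverse_kinematics(position, orientation): joint angles nearest the present ones, or None.
- eyes.capture(name): name is "scene" or "top"; returns a dict with "pixels" (384x512x3 uint8, red, green, blue), "fx", "fy", "cx", "cy" (pixels), "k1" (the pictures are not rectified: a ray, as slopes to the right and down, at radius r is drawn at 1 + k1 r^2 times it, then the intrinsics apply), "R" (3x3) and "t" (3): a world point X has camera coordinates R X + t. Camera axes: x right, y down, z forward; pixel columns grow to the right and rows downward; lengths in m; the calibration is good to about 2 mm. A picture is of the moment at which its call begins. There is no depth.
A pose or a line that the arm cannot do raises manip.PlanningError and nothing moves.
- ticket.close_job(): hands the job in; it is judged then, once.
Trained networks look in a picture, given as the dict that the camera call returned (one of the last four; its "shot" number tells which), for a name from the list of things; names that differ only in an ending like _2 or _b are one class to them, and where a whole thing is asked for, a point or a joint stands for the part that bears it (a point fixed in the world has none). Each returns a list of dicts, best first, with "conf" (0 to 1); they miss things now and then, are a little off and sometimes report something else, mostly with a low value. They report only what shows in the picture. A call takes as long as a camera call. They do not tell look-alikes from the thing itself.
- eyes.boxes_of(picture, name): "point" ([x, y, z] in m, in the coordinates of the camera as it stood for that picture, good to about 4 mm: the middle of the surface that is visible of it).
- eyes.masks_of(picture, name): "pixels" (384x512 bool, what is visible of it).
- eyes.place_of(picture, name): "point" ([x, y, z] in m, in the coordinates of the camera as it stood for that picture, good to about 4 mm: a listed point, or the origin of a listed thing).
Readings, each from a call of its own:
- monitor.get_time(): time.
- monitor.get_joint_positions(): joint angles.
- monitor.get_qd(): joint speeds.
- monitor.get_joint_torque(): joint torques, N m.
- monitor.get_tcp_pos(): TCP position.
- monitor.get_tool_rot(): TCP orientation.
- monitor.get_ft_force(): force on the tool from outside, world axes, zero at the start.
- monitor.get_moment(): the same for the moment, N m.
- monitor.get_grip_width(): opening from 0.0 (shut) to 1.0 (fully open).
- monitor.get_grasp_force(): force on a finger pad.
Only numpy, scipy, OpenCV 4.12 (cv2) and the standard library are available. Lean on these libraries where they do the work, as an engineer would, in place of code of your own. Each camera call takes 0.05 s, during which the arm holds its last target. There are 200 camera calls.

## Task

Push the black finned amplifier block across the jig board with your fingers until its long side lies flush along the aluminium fence and its end touches the inner side of the yellow end stop (not the grey one). Only slide it, never lift or tip it, and leave the latch, the corner fitting, the spray can and the screwdriver where they are. Finish with the hand clear.

Things in the scene. Friction and masses are not known exactly. Their poses are not given: they have to be found in the camera images.
- jig: Fixed pale plywood board, top at z 12 mm, turned up to 0.2 rad. On it a straight aluminium fence 460 mm long, 34 mm high above the board. Origin: table height, on the fence's flat face towards the robot, midway along it. x: square through the fence, away from the robot (board from x -260 to +140 mm); y: along the fence to the left (board to +-330 mm); z up.
- yellow_stop: Fixed yellow end stop, 70 (x) by 20 (y) by 30 mm high, on the board against the fence, 190 mm along the fence from the jig's origin, at its left (+y) or right (-y) end, changing from run to run. Origin: centre of its underside. Axes parallel to the jig's. Its inner side, towards the middle of the fence, is 10 mm from its origin.
- grey_stop: Fixed grey end stop, the same size, at the other end of the fence. Not to be used. Origin and axes as for the yellow one.
- amp: Black amplifier block, loose on the board: 95 (x) by 120 (y) by 50 mm high, 0.4 to 0.8 kg, flat sides, fins on top, silver plate on the 120 mm side facing the robot (-x). Origin: centre of underside. Starts 115-150 mm from the fence, up to 0.4 rad askew. Home: silver side still to the robot, centre 47.5 mm from the fence face and 70 mm from the yellow stop's centre along y. Slides at 2 to 6 N.
- latch: Loose steel case latch, plate 70 by 60 mm, 30 mm high with its wing. Bystander: leave alone. Origin: centre of its underside. It, the corner fitting and the can stand in changing order: one behind the fence, the other two on the board outside the two end stops.
- corner: Loose steel flight-case corner fitting with a ball, 50 by 50 by 50 mm. Bystander: leave alone. Origin: centre of its underside.
- can: Yellow and red spray can, 52 mm across, 130 mm tall, standing. Bystander: leave alone. Origin: centre of its underside.
- driver: Screwdriver with an orange handle, 180 mm long, lying behind the fence. Bystander: leave alone. Its x axis runs from the handle to the tip.
Not all that is in view belongs to the job. Of the things shaped like the amp, the black one is meant.

How it is judged (in metres and radians):
At the end, for the whole second after the job is handed in: The amplifier block lies flat and at rest on the board, within 3 mm of touching the fence and the inner side of the yellow stop, square to the jig within 0.035 rad; latch, corner fitting, can and screwdriver are within 15 mm of where they started and the can stands (x of amp in the frame of jig between -0.0505 and -0.0445 m and (y of amp in the frame of yellow_stop between 0.067 and 0.073 m or y of amp in the frame of yellow_stop between -0.073 and -0.067 m) and y of amp in the frame of jig between -0.13 and 0.13 m and angle between the x axis of amp and the x axis of jig, either way round below 0.035 rad and height (world z) of amp below 0.015 m and angle between amp's own z axis and vertical below 0.03 rad and linear speed of amp below 0.01 m/s and distance of each of latch, corner, can, driver from where it was at the start of the episode below 0.015 m and angle between can's own z axis and vertical below 0.3 rad).
It fails at once if the amplifier block is lifted (more than 8 mm off the board) or tipped (more than 0.15 rad) (height (world z) of amp above 0.02 m or angle between amp's own z axis and vertical above 0.15 rad).
It fails at once if a bystander (latch, corner fitting, can, screwdriver) is shifted by more than 15 mm, or the can is tipped (distance of any of latch, corner, can, driver from where it was at the start of the episode above 0.015 m or angle between can's own z axis and vertical above 0.3 rad).
It also fails if it takes over 51 s, if anything falls off the work surface, if the arm or the gripper's body presses on something with over 40 N, if the wrist force passes 120 N, or if a joint passes its speed limit or range.

## Working session

There is one attempt and no reset: what is moved stays moved. The work goes in short steps, each a Python script; the robot and the scene stay as the last script left them, time stands still between calls to the robot, and variables do not carry over. Pictures are saved under pics/ and viewed, at most 10 in all, crops included, and the job is handed in when it is done.

```bash
mkdir -p pics
cat > h.py <<'E'
import numpy as np, cv2
from cell import manip, eyes, ticket, monitor
def cap(n,fn=None):
    p=eyes.capture(n)
    if fn: cv2.imwrite('pics/'+fn,p["pixels"][:,:,::-1])
    return p
def w(p,pt): return np.array(p["R"]).T@(np.array(pt)-np.array(p["t"]))
def px2w(p,uv,z):
    uv=np.atleast_2d(uv).astype(float); R=np.array(p["R"]);t=np.array(p["t"])
    d=np.c_[(uv[:,0]-p["cx"])/p["fx"],(uv[:,1]-p["cy"])/p["fy"]]; s=d.copy()
    for _ in range(20): s=d/(1+p["k1"]*(s**2).sum(1,keepdims=True))
    r=np.c_[s,np.ones(len(s))]@R; c=-R.T@t
    return c+r*((z-c[2])/r[:,2])[:,None]
def w2px(p,X):
    X=np.atleast_2d(X);c=X@np.array(p["R"]).T+np.array(p["t"]);s=c[:,:2]/c[:,2:]
    s=s*(1+p["k1"]*(s**2).sum(1,keepdims=True))
    return s*[p["fx"],p["fy"]]+[p["cx"],p["cy"]]
E
python3 - <<'E'
from h import *
for c in("top","scene"):
    p=cap(c,c+"1.png")
    print(c,"cam at",w(p,[0,0,0]).round(3),p["k1"])
    for n in("jig","yellow_stop","grey_stop","amp","latch","corner","can","driver"):
        print(n,[(w(p,d["point"]).round(3).tolist(),round(d["conf"],2)) for d in eyes.place_of(p,n)])
print(monitor.get_time(),monitor.get_tool_rot())
E
```

```text
top cam at [0.352 0.012 1.051] -0.08814918264890836
jig [([0.666, 0.047, 0.002], 0.91)]
yellow_stop [([0.645, 0.237, 0.011], 0.62)]
grey_stop [([0.62, -0.139, 0.012], 0.73)]
amp [([0.278, 0.233, 0.001], 0.93), ([0.222, -0.264, 0.001], 0.68), ([0.55, 0.055, 0.015], 0.63)]
latch [([0.759, 0.16, 0.011], 0.96), ([0.62, -0.14, 0.013], 0.32)]
corner [([0.618, -0.23, 0.015], 0.76)]
can [([0.578, 0.334, 0.01], 0.95)]
driver [([0.745, -0.065, 0.005], 0.77)]
scene cam at [1.061 0.366 1.087] -0.09885376105081857
jig [([0.669, 0.048, -0.002], 0.92)]
yellow_stop [([0.648, 0.237, 0.01], 0.73)]
grey_stop [([0.618, -0.139, 0.013], 0.57), ([0.553, 0.058, 0.015], 0.47)]
amp [([0.282, 0.231, -0.002], 0.98), ([0.227, -0.264, -0.002], 0.84), ([0.552, 0.055, 0.018], 0.75)]
latch [([0.755, 0.158, 0.011], 0.64), ([0.551, 0.054, 0.014], 0.24)]
corner [([0.616, -0.231, 0.013], 0.9)]
can [([0.575, 0.335, 0.007], 0.89), ([0.647, 0.239, 0.01], 0.6)]
driver [([0.741, -0.065, 0.01], 0.6)]
0.9 [[ 9.58866558e-01  2.83857224e-01 -2.06378421e-05]
 [ 2.83857225e-01 -9.58866558e-01  8.69493473e-06]
 [-1.73208166e-05 -1.41954827e-05 -1.00000000e+00]]
```

View pics/top1.png

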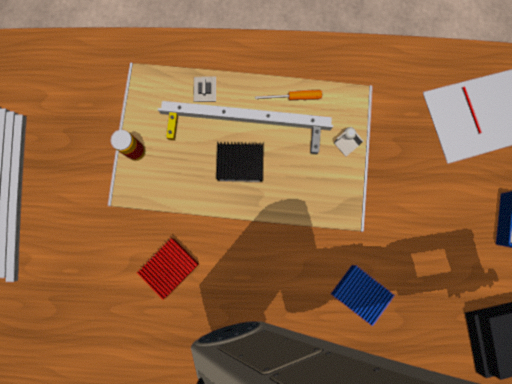

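View pics/scene1.png

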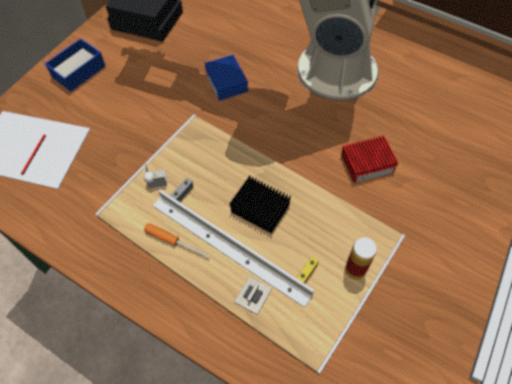

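The top view shows the black amp at about (240,161), the fence from (160,106) to (331,124), the yellow stop on the left at (172,126) and the grey stop at (315,139). The red and blue blocks are decoys. Next I refine the amp and jig poses by fitting masks from both cameras.

```bash
cat >> h.py <<'E'
from scipy.optimize import minimize
def box(x,y,a,dx,dy,z0,z1):
    c,s=np.cos(a),np.sin(a)
    return np.array([[x+c*i-s*j,y+s*i+c*j,z] for i in(-dx/2,dx/2) for j in(-dy/2,dy/2) for z in(z0,z1)])
def iou_fit(views,x0,dx,dy,z0,z1):
    def cost(q):
        s=0
        for p,m in views:
            h=cv2.convexHull((w2px(p,box(*q,dx,dy,z0,z1))*4*16).round().astype(np.int32)+24)
            M=np.zeros((384*4,512*4),np.uint8); cv2.fillConvexPoly(M,h,1,shift=4)
            M=cv2.resize(M.astype(np.float32),(512,384),interpolation=cv2.INTER_AREA)
            s+=np.abs(M-m).sum()/m.sum()
        return s
    best=None
    for a in (-.3,-.15,0,.15,.3):
        q=np.array([x0[0],x0[1],x0[2]+a])
        r=minimize(cost,q,method='Nelder-Mead',options=dict(initial_simplex=q+np.vstack([np.zeros(3),np.diag([.006,.006,.08])]),xatol=1e-4,fatol=1e-4))
        if best is None or r.fun<best.fun: best=r
    return best.x,best.fun
def amask(p,name,xy):
    ds=eyes.masks_of(p,name); u=w2px(p,[xy[0],xy[1],.04])[0]
    for d in ds:
        v,uu=np.nonzero(d["pixels"])
        if np.hypot(uu.mean()-u[0],v.mean()-u[1])<15: return d["pixels"].astype(np.float32)
E
cat > see.py <<'E'
from h import *
import sys
def see(xy,fn=None,jig=None,cams=("top","scene")):
    V=[]
    for c in cams:
        p=cap(c); m=amask(p,"amp",xy)
        if m is not None: V.append((p,m))
        if fn:
            S=5; im=cv2.resize(p["pixels"][:,:,::-1],None,fx=S,fy=S,interpolation=cv2.INTER_CUBIC)
            V[-1:] and None
            yield_=(c,p,im)
            see.im[c]=(p,im)
    q,f=iou_fit(V,[*xy,-.073],.095,.12,.012,.062)
    qs=[iou_fit([v],q,.095,.12,.012,.062)[0].round(4) for v in V]
    return q,f,qs
see.im={}
E
python3 - <<'E'
from see import *
q,f,qs=see((.551,.055),fn=1)
print(q.round(4),f,qs)
a=-.073;J=np.array([.668,.047,0]);R=np.array([[np.cos(a),-np.sin(a),0],[np.sin(a),np.cos(a),0],[0,0,1]])
tiles=[]
for c,(p,im) in see.im.items():
    def line(P,col):
        u=(w2px(p,np.array(P))*5+2).round().astype(int); cv2.polylines(im,[u.reshape(-1,1,2)],False,col,1)
    l=lambda P:[J+R@np.array(x) for x in P]
    line(l([(0,-.23,.046),(0,.23,.046)]),(0,0,255)); line(l([(0,-.23,.012),(0,.23,.012)]),(0,255,0))
    for s in(-1,1):
        line(l([(0,s*.18,.042),(-.07,s*.18,.042),(-.07,s*.2,.042),(0,s*.2,.042)]),(255,0,255))
    b=box(*q,.095,.12,.062,.062)[::2][[0,1,3,2,0]]; line(b,(0,255,255))
    u=w2px(p,l([(-.05,0,.03)]))[0]
    see.im[c]=im
    lo=(w2px(p,np.array(l([(.02,-.24,.03),(.02,.24,.03),(-.18,.24,.03),(-.18,-.24,.03)]))));x0,y0=(lo.min(0)*5).astype(int);x1,y1=(lo.max(0)*5).astype(int)
    cr=im[y0:y1,x0:x1]; k=min(800/cr.shape[1],600/cr.shape[0]); cv2.imwrite(f'pics/ov_{c}.png',cv2.resize(cr,None,fx=k,fy=k,interpolation=cv2.INTER_AREA))
print(monitor.get_time())
E
```

```text
[0.553  0.0548 0.023 ] 0.13385199010372162 [array([0.55  , 0.0544, 0.0278]), array([ 0.5563,  0.0562, -0.0032])]
1.1
```

View pics/ov_top.png

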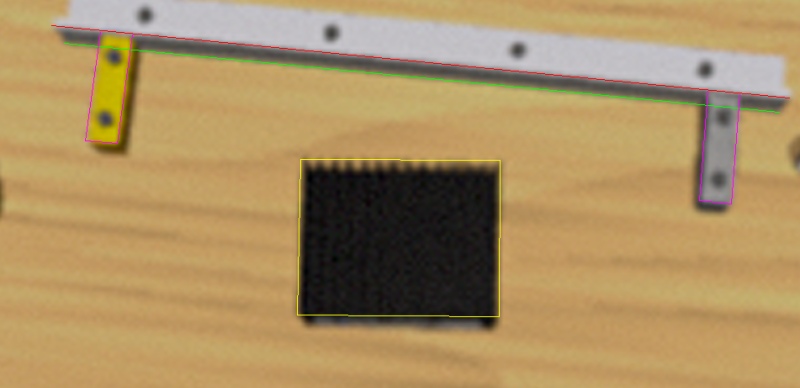

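View pics/ov_scene.png

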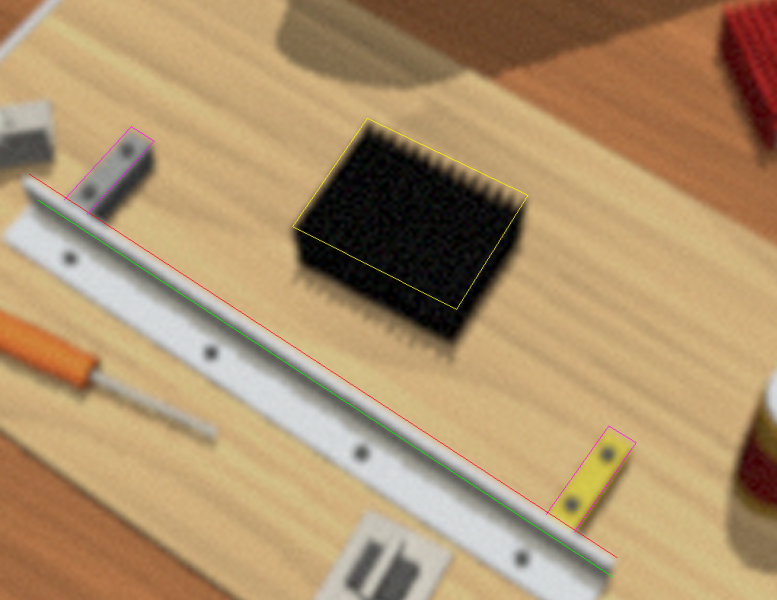

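The overlay puts the jig at origin (0.668, 0.047), angle −0.073 rad, to within about 3 mm. The amp is about 0.1 rad askew to it. I start with a force-guarded push towards the fence, using two fingers.

```bash
cat > mv.py <<'E'
from see import *
a=-.074;J=np.array([.668,.047]);jx=np.array([np.cos(a),np.sin(a)]);jy=np.array([-jx[1],jx[0]])
def W(x,y,z): return [*(J+jx*x+jy*y),z]
def O(X,Y): return np.c_[np.r_[X,0],np.r_[Y,0],[0,0,-1]]
OX=O(jx,-jy); OY=O(jy,jx)
def jig(P): d=np.array(P)[:2]-J; return np.array([d@jx,d@jy])
def F(): f=np.array(monitor.get_ft_force()); return np.array([f[:2]@jx,f[:2]@jy,f[2]])
def guard(x0,y0,x1,y1,z,step,lim,vel=.04):
    D=np.array([x1-x0,y1-y0]);L=np.hypot(*D);u=D/L;s=0;log=[]
    while s<L:
        s=min(L,s+step);manip.servo_line(W(x0+u[0]*s,y0+u[1]*s,z),vel=vel)
        f=F();log.append((round(s*1000,1),*f.round(1).tolist()))
        if f[:2]@u<-lim: break
    print(log[-12:]);print("tcp",jig(monitor.get_tcp_pos()).round(4),"t",monitor.get_time());return s
E
python3 - <<'E'
from mv import *
y=0.0
manip.gripper_to(.8)
print(manip.inverse_kinematics(W(-.21,y,.12),OX),manip.inverse_kinematics(W(-.05,-.09,.12),OY))
manip.move_ptp(W(-.21,y,.12),OX)
manip.servo_line(W(-.21,y,.018),vel=.15)
print(monitor.get_time(),F(),monitor.get_tcp_pos())
manip.servo_line(W(-.135,y,.018),vel=.06)
print(F(),monitor.get_time())
guard(-.135,y,-.113,y,.018,.004,14)
q,f,qs=see(jig and W(-.058,y,0)[:2]); print(jig(q),q[2]-a,f,qs)
E
```

```text
[ 7.57859882e+00  1.45505221e+01  1.18678599e+02 -2.54444375e-14
  4.67708790e+01  1.01818487e+02] [-3.79493575e+00  2.61496843e+01  1.00382882e+02 -2.54444375e-14
  5.34674333e+01  4.44951931e-01]
4.825 [ 1.09702514 -0.76894869  0.58503251] [0.45902783 0.06246072 0.01845012]
[ 0.18032783 -0.47867929  0.70164536] 6.225
[(4.0, -1.6, 0.1, 0.5), (8.0, -0.5, -0.0, -0.5), (12.0, -0.7, 0.0, -0.0), (16.0, -0.8, -0.1, 1.0), (20.0, 0.6, 0.0, 0.4), (np.float64(22.0), -0.0, 0.7, 0.1)]
tcp [-0.1129 -0.    ] t 7.725
[-0.05581338 -0.00506545] -0.007523553926930868 0.09708651155233383 [array([ 0.6119,  0.0456, -0.0692])]
```

Run:
```python
from mv import *
guard(-.113,0,-.098,0,.018,.001,9,vel=.02)
q,f,qs=see(W(-.048,0,0)[:2]); print(jig(q),q[2]-a,f,qs)
```

```text
[(1.0, -3.3, -0.2, 0.2), (2.0, -1.8, -0.4, 0.2), (3.0, -2.0, 0.5, -0.7), (4.0, -2.2, 0.3, -1.1), (5.0, -1.0, 0.4, 0.5), (6.0, -2.2, 0.3, 0.2), (7.0, -1.1, -0.0, -0.6), (8.0, -2.6, 0.0, -0.4), (9.0, -5.6, 0.9, 3.2), (10.0, -9.4, 1.9, 6.2)]
tcp [-1.049e-01 -1.000e-04] t 10.425
[-0.04778688 -0.00388874] -0.005905082765799721 0.16255633533000946 [array([ 0.62  ,  0.0466, -0.0805])]
```

Run:
```python
from mv import *
manip.servo_line(W(-.125,0,.018),vel=.08)
manip.servo_line(W(-.125,0,.12),vel=.2)
manip.move_ptp(W(-.05,-.105,.12),OY)
manip.gripper_to(.4)
manip.servo_line(W(-.05,-.105,.018),vel=.15)
print(monitor.get_time(),F())
manip.servo_line(W(-.05,.025,.018),vel=.05)
q,f,qs=see(W(-.048,.096,0)[:2]); print(jig(q),q[2]-a,f,qs,monitor.get_time())
guard(-.05,.025,-.05,.062,.018,.0015,9,vel=.02)
q,f,qs=see(W(-.048,.12,0)[:2],fn=1); print(jig(q),q[2]-a,f,qs)
T=[]
for c,(p,im) in see.im.items():
    u=(w2px(p,W(-.05,.12,.04))[0]*5).astype(int); T.append(cv2.resize(im[u[1]-240:u[1]+240,u[0]-200:u[0]+200],(400,480)))
cv2.imwrite('pics/c2.png',np.hstack(T))
```

```text
14.5167 [ 1.11112579 -0.15438505  0.08113387]
[-0.05108757  0.09823876] -0.0018929619693145022 0.20048339664936066 [array([ 0.6243,  0.1487, -0.0759])] 17.4667
[(6.0, -0.7, -1.3, -1.1), (7.5, 0.6, -1.5, -1.1), (9.0, -0.3, -2.3, -0.2), (10.5, -0.7, -1.7, -0.9), (12.0, -1.2, -0.8, -0.9), (13.5, -0.2, -2.0, -0.4), (15.0, -0.1, -2.2, 0.1), (16.5, -0.4, -1.6, 0.2), (18.0, -0.7, -1.3, -0.8), (19.5, -0.7, -1.1, -0.1), (21.0, -0.1, -4.5, 0.2), (22.5, -0.1, -11.2, 1.7)]
tcp [-0.05    0.0462] t 21.2167
[-0.0542453   0.11756343] -0.0147329294314891 0.23980045318603516 [array([ 0.6244,  0.1687, -0.0873])]
```

View pics/c2.png

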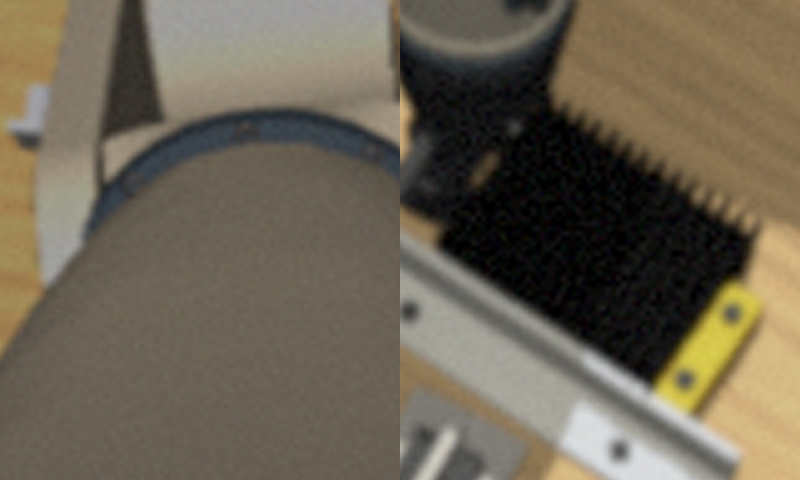

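The amp touches the inner side of the yellow stop at about (685,330) in the crop, and the force rose to 11 N there. I push once more against the fence to seat it, then retreat and look.

Run:
```python
from mv import *
manip.servo_line(W(-.05,.02,.018),vel=.08)
manip.servo_line(W(-.05,.02,.12),vel=.2)
manip.move_ptp(W(-.14,.117,.12),OX)
manip.gripper_to(.8)
manip.servo_line(W(-.14,.117,.018),vel=.15)
manip.servo_line(W(-.112,.117,.018),vel=.08)
guard(-.112,.117,-.099,.117,.018,.001,12,vel=.02)
manip.servo_line(W(-.14,.117,.018),vel=.08)
manip.servo_line(W(-.14,.117,.2),vel=.2)
manip.move_ptp(W(-.2,-.5,.25),OX)
q,f,qs=see(W(-.048,.12,0)[:2],fn=1); print(jig(q),q[2]-a,f,qs,monitor.get_time())
T=[]
for c,(p,im) in see.im.items():
    u=(w2px(p,W(-.05,.12,.04))[0]*5).astype(int); T.append(cv2.resize(im[u[1]-240:u[1]+240,u[0]-200:u[0]+200],(400,480)))
    for n in("jig","yellow_stop","amp","latch","corner","can","driver"):
        print(n,[(w(p,d["point"]).round(3).tolist(),jig(w(p,d["point"])).round(4).tolist(),round(d["conf"],2)) for d in eyes.place_of(p,n)])
cv2.imwrite('pics/c3.png',np.hstack(T))
```

```text
[(1.0, -0.8, -0.0, -0.2), (2.0, 0.4, -0.1, -0.1), (3.0, 0.4, -0.7, 0.3), (4.0, -0.7, 0.1, -0.1), (5.0, -0.0, 0.1, -0.0), (6.0, -0.2, -0.5, -0.5), (7.0, -1.8, -0.6, -0.1), (8.0, -5.3, 1.0, 4.1), (9.0, -9.5, 0.3, 5.9), (10.0, -11.8, 2.1, 8.4), (11.0, -16.3, 2.3, 10.9)]
tcp [-0.1052  0.1168] t 28.6333
[-0.04894038  0.11903972] 0.00267392903279752 0.21254193782806396 [array([ 0.6282,  0.1692, -0.0702]), array([ 0.6228,  0.1684, -0.1043])] 32.75
jig [([0.665, 0.047, 0.003], [-0.0031, -0.0006], 0.76)]
yellow_stop [([0.646, 0.234, 0.011], [-0.0357, 0.1853], 0.46)]
amp [([0.225, -0.262, 0.002], [-0.4192, -0.3412], 0.96), ([0.629, 0.169, 0.016], [-0.0476, 0.1193], 0.8), ([0.278, 0.231, 0.0], [-0.4027, 0.155], 0.7)]
latch [([0.757, 0.163, 0.013], [0.0806, 0.1227], 0.6)]
corner [([0.619, -0.228, 0.013], [-0.0288, -0.2777], 0.69), ([0.58, 0.333, 0.01], [-0.1092, 0.2783], 0.29)]
can [([0.579, 0.334, 0.01], [-0.11, 0.2795], 0.89)]
driver [([0.741, -0.062, 0.01], [0.0811, -0.1033], 0.61)]
jig [([0.669, 0.047, -0.001], [0.0015, -0.0003], 0.81)]
yellow_stop [([0.647, 0.238, 0.01], [-0.0354, 0.1888], 0.74)]
amp [([0.629, 0.167, 0.016], [-0.0481, 0.1165], 0.9), ([0.224, -0.266, -0.002], [-0.4197, -0.3452], 0.88), ([0.281, 0.232, -0.004], [-0.3995, 0.1561], 0.56)]
latch [([0.76, 0.155, 0.01], [0.0836, 0.1149], 0.98)]
corner [([0.616, -0.228, 0.011], [-0.0313, -0.2784], 0.72)]
can [([0.58, 0.332, 0.008], [-0.1093, 0.2772], 0.84)]
driver [([0.743, -0.066, 0.009], [0.0834, -0.1072], 0.96), ([0.579, 0.332, 0.008], [-0.1095, 0.2775], 0.65)]
```

View pics/c3.png

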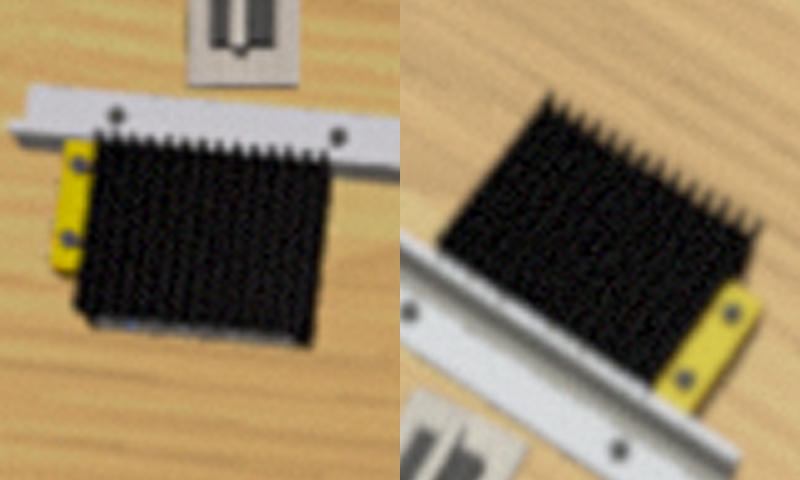

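The picture shows the amp flush along the fence and against the yellow stop in both views. The bystanders are where they started and the hand is clear, so I hand in the job.

```bash
python3 -c "
from cell import ticket,monitor
print(ticket.close_job(),monitor.get_time())"
```

```text
the job is handed in; nothing more can be done
the job is handed in; nothing more can be done
```

I slid the black amp until it was flush along the fence and touching the inner side of the yellow stop, with no bystander seen to move and the hand clear, and handed the job in at about 33 s; the verdict was not shown.

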